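Set the wide sprung strip stop on its pin

TASK

Set the wider of the two sprung stops on the cutting mat to its middle position: push its block straight into its hood with the fingertips until the stop pin springs up behind it, then let it go so that it comes back and rests against the raised pin. Only push, do not grip or lift anything, and leave the narrow stop and the things lying around it where they are.

Things in the scene. Friction and masses are not known exactly. Their poses are not given: they have to be found in the camera images.
- wide_stop: fixed aluminium base of the wide stop: plate 190 x 130 x 14 mm on a 3 mm mat, with a hood 90 mm long, 130 wide, top 72 mm up. A black block 100 mm wide, 45 high sticks out of the hood towards the robot. Origin: plate's underside, mid width, below the hood's mouth; x points into the hood (push direction, within 21 degrees of world x), z up. Plate spans x -100 to +90 mm, hood 0 to +90
- wide_face (a point): on the moving wide block: top edge of its flat push face (towards the robot), mid width, 60 mm above the plate's underside; axes as wide_stop. Face 100 mm wide, 45 mm from this point down; at local x = -75 mm when home. Push on its upper half: the pin rises to 10 mm above the plate right behind the block and a fingertip low over the plate would block it
- wide_slide (a joint): how far the wide block is pushed in, m: 0 home (fully out), 0.048 fully in (hard stop). A damped spring (25 N per m/s) drives it out: about 4 N at home, 8 N fully in. Released short of 0.028 it returns home; pushed further (0.032 is sure) the pin springs up behind it and on release it comes back to rest on the pin at 0.028
- wide_pin (a joint): height of the wide stop's steel pin (10 mm diameter) above its sunk position, m: 0 to 0.001 held down under the block, 0.010 fully up. Sprung upwards with about 1.5 N; stands at local x = -52 mm, y = 0 in wide_stop. Pressing it down lets a latched block go home again
- narrow_stop: fixed aluminium base of the narrow stop: plate 190 x 130 x 14 mm on a 3 mm mat, with a hood 90 mm long, 130 wide, top 72 mm up. A black block 36 mm wide, 45 high sticks out of the hood towards the robot. Origin: plate's underside, mid width, below the hood's mouth; x points into the hood (push direction, within 21 degrees of world x), z up. Plate spans x -100 to +90 mm, hood 0 to +90
- narrow_slide (a joint): how far the narrow block is pushed in, m: 0 home, where it must stay; same spring and travel as the wide one
- cup: loose pink cup, 68 mm across and 70 mm tall, origin at the centre of its underside; a bystander
- marker: loose marker pen lying on the mat, 135 x 14 x 14 mm, origin at the centre of its underside, x along it; a bystander
- dalle: loose amber glass slab 50 x 90 x 22 mm, origin at the centre of its underside; a bystander

How it is judged:
By the outcome, as a careful person would: the job done as asked, in the order asked, and still so for the second after the job is handed in, with the robot touching nothing.
It also fails if it takes over 30 s, if anything falls off the work surface, if the arm or the gripper's body presses on something with over 40 N, if the wrist force passes 120 N, or if a joint passes its speed limit or range.

ROBOT

A 6-joint arm with a two-finger parallel gripper is mounted at the origin on the work surface. World frame = base frame: x ahead of the robot, y to its left, z up, the work surface at z = 0. Lengths are in mm, angles in rad, forces in N, time in s.
With the tool pointing down it reaches from about 350 to 725 mm from the base axis. Payload 6 kg.
Tool frame: the origin (TCP) lies midway between the tips of the shut fingers; the grasp point (between the pads) lies 19 mm behind it; z points along the fingers, y is the line along which they close (so a half turn about z gives the same grasp; the last joint's range is limited). The gripper opens to 85 mm and grips with 20 to 120 N. Pads are 22 mm wide; open, the fingers measure 114 mm over their backs; the gripper's body (76 mm by 85 mm) begins 54 mm behind the grasp point. The pads swing forward as they close: fully open they stand 13 mm farther back than shut.
Start: joints at [1.566, 0.04, 0.085, 0, -1.615, -0.334], TCP at [199.386, 565.876, 206.361] pointing down, gripper open.
Joint ranges: [-2.56, 2.56], [-1.29, 2.01], [-1.08, 1.49], [-3.29, 1.98], [-2.81, -0.18], [-2.99, 2.99]. Speed limits (rad/s): [2.57, 2.57, 3.01, 3.14, 3.14, 3.14].

INTERFACE

Orientations are given as a 3x3 rotation matrix whose columns are the frame's x, y, z axes.
In Python, from plant import get_state, viewer, job_done, spot_in, mark_of gives the robot as it stands.
- The arm moves only by the shell command python3 -m crank 'ROWS' [FORCE]. ROWS is JSON, a list of rows, each an object with "jaw": the closure, from -1 (fully open) to 1 (shut); "delta_pos": the shift along the world's x, y, z in units of 40 mm (1.0 is 40 mm), a list of three; "rotation": the turn, a rotation vector about the world's x, y, z in units of 6 degrees (1.0 is 6 degrees), a list of three. A call has 1 to 12 rows; each row shifts and turns the commanded pose from where the row before left it; what a row does not reach is not made up. A row lasts 1/12 s, in which the tool goes at most 41.7 mm and 7.16 degrees, less where a joint would pass 70% of its speed; a pose out of reach is approached as far as the arm can. A call is refused whole if a number of a shift passes 1 or a number of a turn 1, either way. A call with a gripper value outside its range is refused whole. The fingers move at their own pace and stop on an object; FORCE is the grip in N (left out, the last holds). Time passes only in rows, so rows that do not move let the fingers close. It gives the time, the measured TCP pose, the force, the opening and the grip force at its end, in the units of the state.
- get_state(): the state, without advancing time (a new reading comes with each control period).
- viewer.grab_frame(name): name is "side" or "top" or "wrist"; returns a dict with "color" (400x640x3 uint8, blue, green, red), "intrinsics" (3x3 intrinsics, pixels), "rvec" (rotation vector, rad) and "tvec" (3), from world to camera coordinates, as OpenCV has them. Camera axes: x right, y down, z forward; pixel columns grow to the right and rows downward; lengths in mm; the calibration is good to about 2 mm. A picture is of the moment at which its call begins. There is no depth.
- job_done(): hands the job in; it is judged then, once.
Trained networks look in the newest picture that a camera, given by its name, has taken for a name from the list of things; names that differ only in an ending like _2 or _b are one class to them, and where a whole thing is asked for, a point or a joint stands for the part that bears it (a point fixed in the world has none). Each returns a list of dicts, best first, with "confidence" (0 to 1); they miss things now and then, are a little off and sometimes report something else, mostly with a low value. They report only what shows in the picture. A call takes as long as a camera call.
- spot_in(camera, target): "bbox" ([left, top, right, bottom] as shares, 0 to 1, of the picture: columns of its width, rows of its height, round what is visible of it).
- mark_of(camera, target): "position" ([column, row] as shares, 0 to 1, of the picture: columns of its width, rows of its height: a listed point, or the origin of a listed thing).
The state is a dict: "time": time; "joint_positions": joint angles; "qd": joint speeds; "joint_torque": joint torques, N m; "eef_pos": TCP position; "tcp_rot": TCP orientation; "contact_force": force on the tool from outside, world axes, zero at the start; "torque": the same for the moment, N m; "gripper_width": opening from 0.0 (shut) to 1.0 (fully open); "gripper_force": force on a finger pad.
Only numpy, scipy, OpenCV 4.12 (cv2) and the standard library are available. Lean on these libraries where they do the work, as an engineer would, in place of code of your own. Each camera call takes 0.05 s, during which the arm holds its last target. There are 200 camera calls.

## Working session

There is one attempt and no reset: what is moved stays moved. The work goes in short steps, Python scripts to look and compute and a shell command to move; the robot and the scene stay as the last step left them, time stands still between calls to the robot, and variables do not carry over. Pictures are saved under pics/ and viewed, at most 10 in all, crops included, and the job is handed in when it is done.

```bash
mkdir -p pics
cat > h.py <<'E'
import cv2,numpy as np
from plant import *
def cam(n,save=None):
    f=viewer.grab_frame(n)
    if save: cv2.imwrite('pics/'+save,f['color'])
    R=cv2.Rodrigues(np.array(f['rvec'],float))[0]
    return np.array(f['intrinsics']),R,np.array(f['tvec'],float).ravel()
def ray(c,uv,z):
    K,R,t=c; d=R.T@np.linalg.solve(K,[uv[0],uv[1],1]); o=-R.T@t
    return o+d*(z-o[2])/d[2]
def proj(c,p):
    K,R,t=c; q=K@(R@np.array(p,float)+t); return q[:2]/q[2]
E
python3 - <<'E'
from h import *
for n in ['top','side']:
    c=cam(n,n+'0.png')
    print(n,'campos',(-c[1].T@c[2]).round())
    for t,z in [('wide_stop',3),('wide_face',63),('narrow_stop',3),('cup',3),('marker',3),('dalle',3)]:
        for m in mark_of(n,t)[:2]:
            uv=np.array(m['position'])*[640,400]; print(t,round(m['confidence'],2),uv.round(),ray(c,uv,z).round(1))
E
```

```text
top campos [ 527.   -7. 1052.]
wide_stop 0.86 [251. 205.] [608.4 183.4   3. ]
wide_face 0.97 [238. 229.] [543.6 204.5  63. ]
narrow_stop 0.95 [387. 207.] [ 597.2 -190.2    3. ]
cup 0.91 [183. 214.] [587.4 371.5   3. ]
marker 0.74 [454. 219.] [ 563.2 -373.     3. ]
marker 0.31 [293. 143.] [781.5  65.1   3. ]
dalle 0.97 [293. 142.] [782.8  64.9   3. ]
side campos [ 576. -582.  770.]
wide_stop 0.94 [302. 173.] [606.9 167.1   3. ]
wide_face 0.76 [279. 150.] [548.6 202.1  63. ]
narrow_stop 0.79 [314. 291.] [ 604.3 -197.1    3. ]
cup 0.61 [294. 123.] [598.  389.5   3. ]
cup 0.57 [305. 171.] [614.7 173.4   3. ]
marker 0.63 [314. 289.] [ 604.6 -194.1    3. ]
dalle 0.69 [371. 196.] [783.2  58.3   3. ]
```

```bash
python3 -c "
import cv2,numpy as np
a=cv2.imread('pics/top0.png');cv2.imwrite('pics/top0v.png',a)"; ls pics
```

```text
side0.png
top0.png
top0v.png
```

View pics/top0.png

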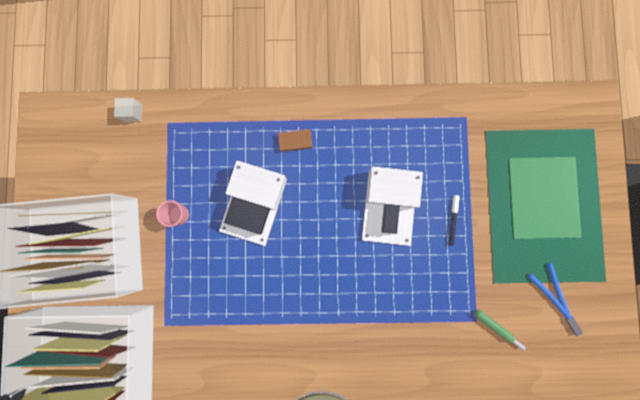

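View pics/side0.png

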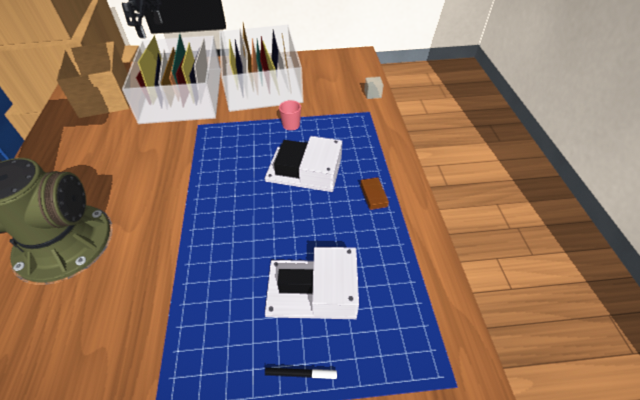

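Top view: wide stop (black block around (247,217)), cup left at (172,213), narrow stop at (392,205), dalle at (295,140), marker at (453,220). I'll refine the wide stop's yaw from its plate and hood corners.

Run:
```python
from h import *
a=cv2.imread('pics/top0.png')[150:255,205:300]; cv2.imwrite('pics/z.png',cv2.resize(a,None,fx=5.6,fy=5.6,interpolation=cv2.INTER_CUBIC))
```

```text
(no output)
```

View pics/z.png

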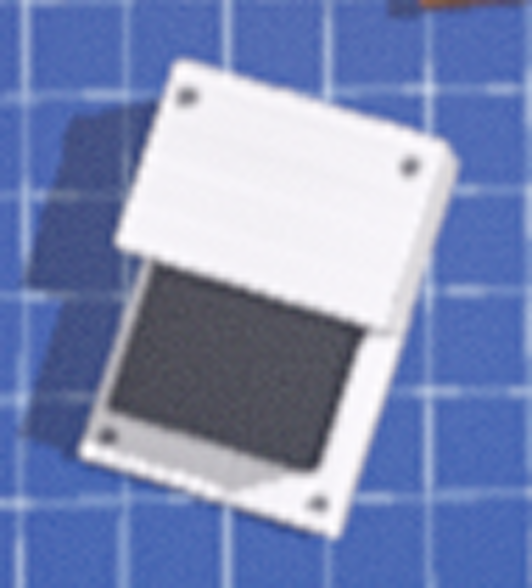

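Zoomed crop: hood top corners about (175,60),(447,142),(392,332),(115,245), plate front (80,457),(338,537), block face top edge (110,408)–(318,472). Fitting the pose to these.

Run:
```python
from h import *
from scipy.optimize import least_squares
c=cam('top')
px=np.array([(175,60),(447,142),(392,332),(115,245),(80,457),(338,537),(110,408),(318,472)])/5.6+[205,150]-.4
L=np.array([(90,65,72),(90,-65,72),(0,-65,72),(0,65,72),(-100,65,14),(-100,-65,14),(-75,50,60),(-75,-50,60)],float)
def W(p,l):
    s,k=np.sin(p[2]),np.cos(p[2]); l=np.atleast_2d(l); return np.c_[p[0]+k*l[:,0]-s*l[:,1],p[1]+s*l[:,0]+k*l[:,1],3+l[:,2]]
f=lambda p:np.ravel([proj(c,w)-u for w,u in zip(W(p,L),px)])
r=least_squares(f,[608,183,-.3]); p=r.x
print(p,np.degrees(p[2]),r.fun.round(1))
print('face',W(p,(-75,0,60)),'dir',np.cos(p[2]),np.sin(p[2]))
s=get_state(); print(np.array(s['tcp_rot']).round(3),s['eef_pos'])
# box corners at mat-level guess
for uv in [(0,205),(140,195),(142,295),(153,308)]: print(uv,ray(c,uv,100).round())
```

```text
[ 6.14717351e+02  1.72600388e+02 -3.10123600e-01] -17.768773391465075 [ 0.7  0.1 -0.1 -0.2 -0.7 -0.8  0.7  0.2  0.8 -0.2  0.5 -0.5 -0.7  0.8
 -1.1  0.6]
face [[543.29516131 195.48861407  63.        ]] dir 0.9522958574488566 -0.30517634227729235
[[ 0.943 -0.332  0.   ]
 [-0.332 -0.943 -0.   ]
 [ 0.     0.    -1.   ]] [199.40014341 565.86121529 206.38213255]
(0, 205) [612. 799. 100.]
(140, 195) [632. 445. 100.]
(142, 295) [384. 434. 100.]
(153, 308) [352. 406. 100.]
```

```bash
python3 -m crank '[{"jaw":1,"delta_pos":[0,0,0.9],"rotation":[0,0,0.27]},{"jaw":1,"delta_pos":[0.3,-0.8,0],"rotation":[0,0,0]},{"jaw":1,"delta_pos":[0.4,-0.8,0],"rotation":[0,0,0]},{"jaw":1,"delta_pos":[0.5,-0.8,0],"rotation":[0,0,0]},{"jaw":1,"delta_pos":[0.6,-0.75,0],"rotation":[0,0,0]},{"jaw":1,"delta_pos":[0.6,-0.75,0],"rotation":[0,0,0]},{"jaw":1,"delta_pos":[0.6,-0.75,0],"rotation":[0,0,0]},{"jaw":1,"delta_pos":[0.6,-0.75,0],"rotation":[0,0,0]},{"jaw":1,"delta_pos":[0.6,-0.75,0],"rotation":[0,0,0]},{"jaw":1,"delta_pos":[0.6,-0.75,0],"rotation":[0,0,0]},{"jaw":1,"delta_pos":[0.6,-0.75,0],"rotation":[0,0,0]},{"jaw":1,"delta_pos":[0,0,0],"rotation":[0,0,0]}]' 60
```

```text
time: 1.75
eef_pos: [418.2, 255.4, 243.0]
tcp_rot: [[0.95, -0.311, 0.001], [-0.311, -0.95, -0.001], [0.001, 0.0, -1.0]]
contact_force: [-0.1, 0.8, 0.3]
gripper_width: 0.0
gripper_force: 0.0
```

```bash
python3 -m crank '[{"jaw":1,"delta_pos":[0.63,-0.37,-0.6],"rotation":[0,0,0.08]},{"jaw":1,"delta_pos":[0.63,-0.37,-0.6],"rotation":[0,0,0]},{"jaw":1,"delta_pos":[0.64,-0.36,-0.6],"rotation":[0,0,0]},{"jaw":1,"delta_pos":[0,0,-0.9],"rotation":[0,0,0]},{"jaw":1,"delta_pos":[0,0,-0.9],"rotation":[0,0,0]},{"jaw":1,"delta_pos":[0,0,-0.9],"rotation":[0,0,0]},{"jaw":1,"delta_pos":[0,0,-0.4],"rotation":[0,0,0]},{"jaw":1,"delta_pos":[0,0,0],"rotation":[0,0,0]}]'
python3 - <<'E'
from h import *
c=cam('wrist','w1.png')
for n in ['wide_face','wide_stop']:
  for m in mark_of('wrist',n)[:1]:
    uv=np.array(m['position'])*[640,400];print(n,m['confidence'],uv,ray(c,uv,63 if 'face' in n else 3))
E
```

```text
time: 2.42
eef_pos: [488.8, 214.0, 41.2]
tcp_rot: [[0.954, -0.298, -0.007], [-0.298, -0.954, -0.005], [-0.005, 0.007, -1.0]]
contact_force: [-0.9, -0.8, 0.2]
gripper_width: 0.006
gripper_force: 0.0
wide_face 0.69 [320.192 128.48 ] [545.71666745 197.93447884  63.        ]
```

View pics/w1.png

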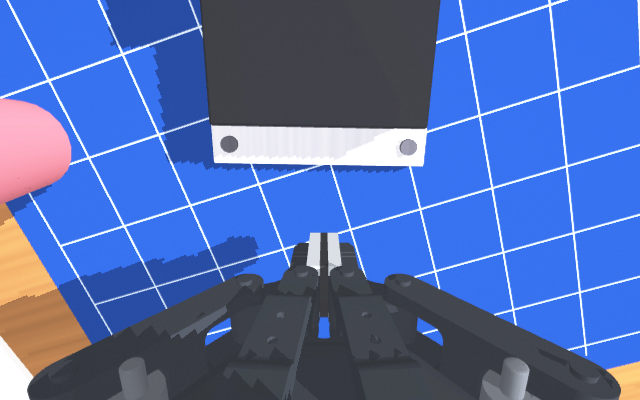

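The block face edge runs (210,125)–(428,128), centred on the fingers (323), parallel to them; the tip is ~47 mm short of it. Advance and find contact.

```bash
python3 -m crank '[{"jaw":1,"delta_pos":[0.24,-0.08,0.15],"rotation":[0,0,0]},{"jaw":1,"delta_pos":[0.24,-0.08,0],"rotation":[0,0,0]},{"jaw":1,"delta_pos":[0.24,-0.07,0],"rotation":[0,0,0]},{"jaw":1,"delta_pos":[0.24,-0.08,0],"rotation":[0,0,0]},{"jaw":1,"delta_pos":[0,0,0],"rotation":[0,0,0]}]'
python3 -m crank '[{"jaw":1,"delta_pos":[0.12,-0.04,0],"rotation":[0,0,0]},{"jaw":1,"delta_pos":[0.0,0,0],"rotation":[0,0,0]}]'
python3 -m crank '[{"jaw":1,"delta_pos":[0.12,-0.04,0],"rotation":[0,0,0]},{"jaw":1,"delta_pos":[0.0,0,0],"rotation":[0,0,0]}]'
python3 -m crank '[{"jaw":1,"delta_pos":[0.12,-0.04,0],"rotation":[0,0,0]},{"jaw":1,"delta_pos":[0.0,0,0],"rotation":[0,0,0]}]'
```

```text
time: 2.98
eef_pos: [531.4, 202.9, 52.5]
tcp_rot: [[0.954, -0.299, 0.0], [-0.299, -0.954, -0.0], [0.0, -0.0, -1.0]]
contact_force: [-0.1, 0.4, -0.4]
gripper_width: 0.002
gripper_force: 0.0
time: 3.15
eef_pos: [535.1, 201.5, 52.1]
tcp_rot: [[0.955, -0.298, -0.0], [-0.298, -0.955, -0.0], [-0.0, 0.001, -1.0]]
contact_force: [-0.9, 0.4, 0.6]
gripper_width: 0.003
gripper_force: 0.0
time: 3.32
eef_pos: [539.8, 200.1, 52.3]
tcp_rot: [[0.955, -0.298, 0.0], [-0.298, -0.955, -0.0], [0.0, 0.0, -1.0]]
contact_force: [-0.1, -0.4, -0.3]
gripper_width: -0.005
gripper_force: 0.0
time: 3.48
eef_pos: [544.6, 198.5, 52.3]
tcp_rot: [[0.955, -0.298, 0.0], [-0.298, -0.955, -0.0], [0.0, 0.0, -1.0]]
contact_force: [-0.1, -0.1, 0.6]
gripper_width: -0.001
gripper_force: 0.0
```

Run:
```python
from h import *
c=cam('wrist','w2.png'); d=cam('side','s2.png')
a=cv2.imread('pics/w2.png')[60:330,180:480]; b=cv2.imread('pics/s2.png')[100:220,220:380]
cv2.imwrite('pics/m2.png',np.hstack([cv2.resize(a,(440,396)),cv2.resize(b,(360,270),interpolation=cv2.INTER_CUBIC).copy() if 0 else cv2.copyMakeBorder(cv2.resize(b,(360,270),interpolation=cv2.INTER_CUBIC),0,126,0,0,0)]))
```

```text
(no output)
```

View pics/m2.png

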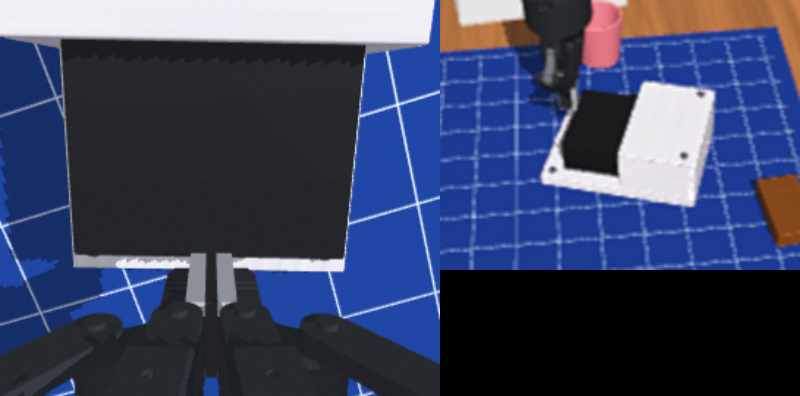

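Fingers (212) are centred on the block (73–347) and the tip is just about at the face. Continue slowly to contact.

```bash
for i in 1; do python3 -m crank '[{"jaw":1,"delta_pos":[0.1,-0.03,-0.08],"rotation":[0,0,0]},{"jaw":1,"delta_pos":[0.0,0,0],"rotation":[0,0,0]}]'; done
python3 -m crank '[{"jaw":1,"delta_pos":[0.1,-0.03,0],"rotation":[0,0,0]},{"jaw":1,"delta_pos":[0.0,0,0],"rotation":[0,0,0]}]'
python3 -m crank '[{"jaw":1,"delta_pos":[0.1,-0.03,0],"rotation":[0,0,0]},{"jaw":1,"delta_pos":[0.0,0,0],"rotation":[0,0,0]}]'
```

```text
time: 3.75
eef_pos: [548.2, 197.3, 48.5]
tcp_rot: [[0.955, -0.298, -0.001], [-0.298, -0.955, -0.0], [-0.0, 0.001, -1.0]]
contact_force: [-0.2, 0.4, -0.2]
gripper_width: -0.001
gripper_force: 0.0
time: 3.92
eef_pos: [552.6, 196.1, 49.1]
tcp_rot: [[0.955, -0.298, -0.0], [-0.298, -0.955, -0.0], [0.0, 0.0, -1.0]]
contact_force: [0.8, -0.2, 0.4]
gripper_width: 0.006
gripper_force: 0.0
time: 4.08
eef_pos: [556.7, 194.9, 49.2]
tcp_rot: [[0.955, -0.298, 0.0], [-0.298, -0.955, -0.0], [0.0, 0.0, -1.0]]
contact_force: [-0.6, -0.2, 0.0]
gripper_width: 0.0
gripper_force: 0.0
```

Run:
```python
from h import *
print(get_state()['contact_force'],get_state()['eef_pos'])
c=cam('wrist','w3.png'); d=cam('side','s3.png'); t=cam('top','t3.png')
for n,cc in [('wrist',c),('side',d),('top',t)]:
  for m in mark_of(n,'wide_face')[:1]:
    uv=np.array(m['position'])*[640,400];print(n,m['confidence'],uv,ray(cc,uv,63))
p=get_state()['eef_pos']; print('tcp px',[proj(x,p).round() for x in (c,d,t)])
a=cv2.imread('pics/w3.png')[60:330,180:480]; b=cv2.imread('pics/s3.png')[110:200,250:350]; e=cv2.imread('pics/t3.png')[150:260,190:310]
R=lambda x,w,h:cv2.resize(x,(w,h),interpolation=cv2.INTER_CUBIC)
cv2.imwrite('pics/m3.png',np.hstack([R(a,440,396),np.vstack([R(b,330,297),R(e,330,302)])[:396]]) if 0 else np.hstack([R(a,440,598),np.vstack([R(b,330,296),R(e,330,302)])]))
```

```text
[-0.63701407 -0.23155159  0.04051943] [556.70058928 194.87587326  49.20431738]
side 0.95 [277.824 150.48 ] [545.05628021 200.56442036  63.        ]
top 0.7 [241.024 227.6  ] [546.58396967 197.67639854  63.        ]
tcp px [array([323., 232.]), array([282., 155.]), array([243., 224.])]
```

View pics/m3.png

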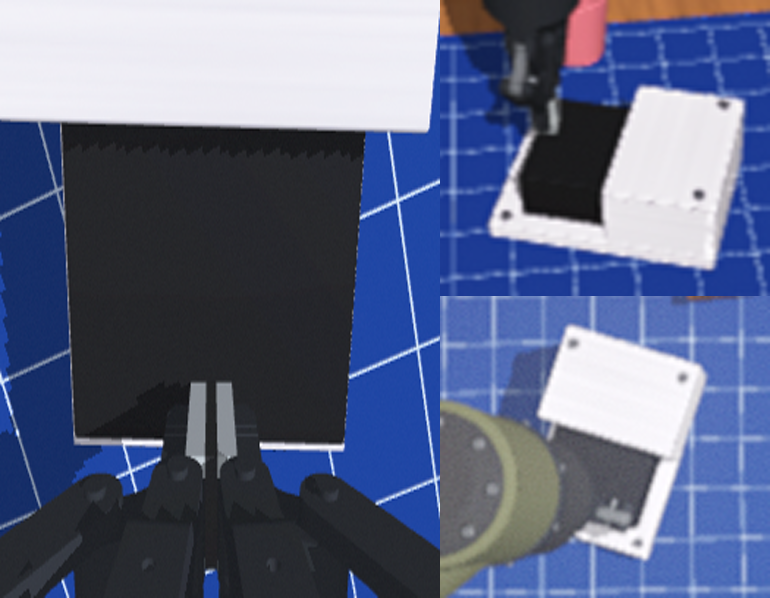

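Run:
```python
from h import *
from scipy.spatial.transform import Rotation as Ro
s=get_state()
c=cam('wrist','w4.png'); d=cam('side','s4.png'); t=cam('top','t4.png')
print('wrist cam pos',-c[1].T@c[2],'fwd',c[1][2]); print('eef',s['eef_pos'])
g=cv2.imread('pics/w4.png',0); print('edge rows',[ (u,np.argmax(np.abs(np.diff(g[240:300,u].astype(int))))+240) for u in (240,260,400)])
for u,v in [(240,258),(400,260)]: print('block edge z63',ray(c,(u,v),63),'z50',ray(c,(u,v),50))
pts={k:[proj(x,np.array(s['eef_pos'])+[0,0,dz]).round(1) for x in (c,d,t)] for k,dz in (('0',0),('15',15),('30',30))}; print(pts)
R=lambda x,w,h:cv2.resize(x,(w,h),interpolation=cv2.INTER_CUBIC)
b=cv2.imread('pics/s4.png')[125:175,260:310]; e=cv2.imread('pics/t4.png')[200:250,220:270]
cv2.imwrite('pics/m4.png',np.hstack([R(b,400,400),R(e,400,400)]))
```

```text
wrist cam pos [619.65574215 175.29600444 217.15607335] fwd [-0.250689    0.07758461 -0.9649537 ]
eef [556.149612   195.12613582  49.19572967]
edge rows [(240, np.int64(256)), (260, np.int64(273)), (400, np.int64(262))]
block edge z63 [560.0425083  241.08814003  63.        ] z50 [555.0153172  246.63639865  50.        ]
block edge z63 [533.17265661 158.75184512  63.        ] z50 [525.87952772 157.3566742   50.        ]
{'0': [array([323.3, 231.3]), array([282.3, 155.2]), array([243.1, 224. ])], '15': [array([323.3, 241.9]), array([281.9, 151.2]), array([241.9, 223.9])], '30': [array([323.3, 254.4]), array([281.5, 147.1]), array([240.7, 223.7])]}
```

View pics/m4.png

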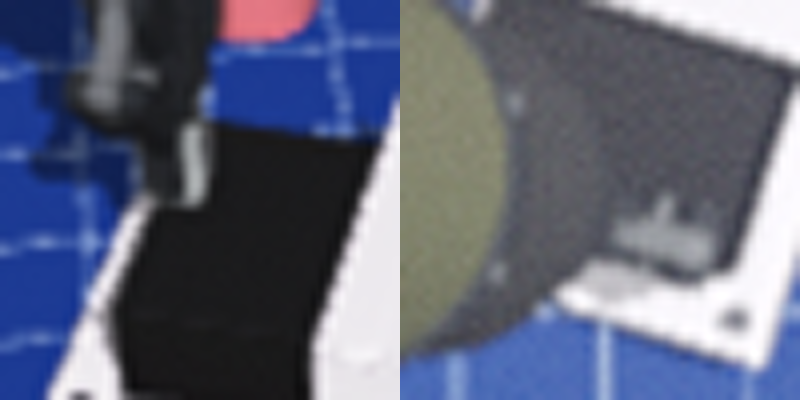

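The fingertips sit above the block top despite the reading of z=49: they occlude the block in the wrist and side views, there is no force and the block hasn't moved. The side view puts the real tip about 17 mm higher than reported. Back off, lower to a nominal z≈33 (clear of the pin even if the reading were right), and retry.

```bash
python3 -m crank '[{"jaw":1,"delta_pos":[-0.35,0.11,0.05],"rotation":[0,0,0]},{"jaw":1,"delta_pos":[-0.35,0.11,0],"rotation":[0,0,0]},{"jaw":1,"delta_pos":[-0.1,0.03,0],"rotation":[0,0,0]},{"jaw":1,"delta_pos":[0,0,-0.25],"rotation":[0,0,0]},{"jaw":1,"delta_pos":[0,0,-0.2],"rotation":[0,0,0]},{"jaw":1,"delta_pos":[0,0,0],"rotation":[0,0,0]}]'
python3 -m crank '[{"jaw":1,"delta_pos":[0.12,-0.04,0],"rotation":[0,0,0]},{"jaw":1,"delta_pos":[0.12,-0.04,0],"rotation":[0,0,0]},{"jaw":1,"delta_pos":[0.0,0,0],"rotation":[0,0,0]}]'
python3 -m crank '[{"jaw":1,"delta_pos":[0.12,-0.04,0],"rotation":[0,0,0]},{"jaw":1,"delta_pos":[0.0,0,0],"rotation":[0,0,0]}]'
python3 -m crank '[{"jaw":1,"delta_pos":[0.12,-0.04,0],"rotation":[0,0,0]},{"jaw":1,"delta_pos":[0.0,0,0],"rotation":[0,0,0]}]'
python3 -m crank '[{"jaw":1,"delta_pos":[0.12,-0.04,0],"rotation":[0,0,0]},{"jaw":1,"delta_pos":[0.0,0,0],"rotation":[0,0,0]}]'
```

```text
time: 5.03
eef_pos: [523.1, 204.3, 30.2]
tcp_rot: [[0.955, -0.298, -0.003], [-0.298, -0.955, -0.002], [-0.003, 0.003, -1.0]]
contact_force: [0.2, -0.5, -0.2]
gripper_width: 0.001
gripper_force: 0.0
time: 5.28
eef_pos: [535.0, 201.4, 33.2]
tcp_rot: [[0.954, -0.298, 0.0], [-0.298, -0.954, -0.0], [0.001, 0.0, -1.0]]
contact_force: [-0.4, 0.9, -0.3]
gripper_width: 0.001
gripper_force: 0.0
time: 5.45
eef_pos: [538.8, 200.2, 33.2]
tcp_rot: [[0.955, -0.298, -0.001], [-0.298, -0.955, 0.0], [-0.001, 0.0, -1.0]]
contact_force: [-4.7, 0.7, 0.2]
gripper_width: 0.001
gripper_force: 1.7
time: 5.62
eef_pos: [543.3, 198.7, 33.2]
tcp_rot: [[0.955, -0.298, -0.001], [-0.298, -0.955, 0.0], [-0.001, 0.0, -1.0]]
contact_force: [-3.8, 0.3, 1.7]
gripper_width: -0.004
gripper_force: 1.9
time: 5.78
eef_pos: [548.0, 197.1, 33.1]
tcp_rot: [[0.955, -0.298, -0.001], [-0.298, -0.955, -0.0], [-0.001, 0.0, -1.0]]
contact_force: [-4.2, 1.7, 1.8]
gripper_width: -0.002
gripper_force: 2.1
```

Contact (≈4 N) at TCP x≈537.5. Now ~11 mm in; push on to ~37 mm.

```bash
python3 -m crank '[{"jaw":1,"delta_pos":[0.12,-0.04,0],"rotation":[0,0,0]},{"jaw":1,"delta_pos":[0.12,-0.04,0],"rotation":[0,0,0]},{"jaw":1,"delta_pos":[0.12,-0.04,0],"rotation":[0,0,0]},{"jaw":1,"delta_pos":[0.12,-0.04,0],"rotation":[0,0,0]},{"jaw":1,"delta_pos":[0.12,-0.03,0],"rotation":[0,0,0]},{"jaw":1,"delta_pos":[0,0,0],"rotation":[0,0,0]},{"jaw":1,"delta_pos":[0,0,0],"rotation":[0,0,0]}]'
python3 - <<'E'
from h import *
s=get_state(); print(s['eef_pos'])
c=cam('wrist','w5.png'); d=cam('side','s5.png')
R=lambda x,w,h:cv2.resize(x,(w,h),interpolation=cv2.INTER_CUBIC)
a=cv2.imread('pics/w5.png')[100:300,200:460]; b=cv2.imread('pics/s5.png')[120:200,260:350]
cv2.imwrite('pics/m5.png',np.hstack([R(a,440,340),R(b,360,340)]))
E
```

```text
time: 6.37
eef_pos: [571.5, 189.4, 33.1]
tcp_rot: [[0.955, -0.298, -0.002], [-0.298, -0.955, -0.001], [-0.001, 0.001, -1.0]]
contact_force: [-7.9, 0.2, 2.3]
gripper_width: 0.002
gripper_force: 3.5
[571.46840056 189.35535448  33.12544754]
```

View pics/m5.png

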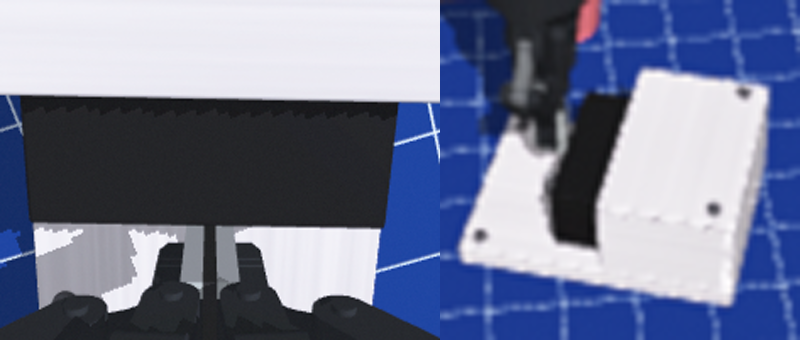

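The block's face is flush behind the fingertips, ~35 mm in, tip well above the plate. A touch further, then slowly retreat, watching the force.

```bash
python3 -m crank '[{"jaw":1,"delta_pos":[0.06,-0.02,0],"rotation":[0,0,0]},{"jaw":1,"delta_pos":[0,0,0],"rotation":[0,0,0]},{"jaw":1,"delta_pos":[0,0,0],"rotation":[0,0,0]}]'
python3 -m crank '[{"jaw":1,"delta_pos":[-0.1,0.03,0],"rotation":[0,0,0]},{"jaw":1,"delta_pos":[-0.1,0.03,0],"rotation":[0,0,0]},{"jaw":1,"delta_pos":[-0.1,0.03,0],"rotation":[0,0,0]},{"jaw":1,"delta_pos":[-0.1,0.03,0],"rotation":[0,0,0]},{"jaw":1,"delta_pos":[0,0,0],"rotation":[0,0,0]}]'
python3 -m crank '[{"jaw":1,"delta_pos":[-0.2,0.06,0],"rotation":[0,0,0]},{"jaw":1,"delta_pos":[-0.3,0.1,0],"rotation":[0,0,0]},{"jaw":1,"delta_pos":[-0.5,0.16,0],"rotation":[0,0,0]},{"jaw":1,"delta_pos":[-0.6,0.19,0],"rotation":[0,0,0]},{"jaw":1,"delta_pos":[0,0,0.5],"rotation":[0,0,0]},{"jaw":1,"delta_pos":[0,0,0.7],"rotation":[0,0,0]},{"jaw":1,"delta_pos":[0,0,0],"rotation":[0,0,0]}]'
python3 - <<'E'
from h import *
c=cam('wrist','w6.png'); d=cam('side','s6.png')
for m in mark_of('side','wide_face')[:1]:
    uv=np.array(m['position'])*[640,400];print(m['confidence'],ray(d,uv,63))
for m in mark_of('wrist','wide_face')[:1]:
    uv=np.array(m['position'])*[640,400];print(m['confidence'],ray(c,uv,63))
R=lambda x,w,h:cv2.resize(x,(w,h),interpolation=cv2.INTER_CUBIC)
a=cv2.imread('pics/w6.png')[0:300,130:510]; b=cv2.imread('pics/s6.png')[120:200,260:350]
cv2.imwrite('pics/m6.png',np.hstack([R(a,440,347),R(b,360,347)]))
E
```

```text
time: 6.72
eef_pos: [573.6, 188.6, 33.1]
tcp_rot: [[0.955, -0.298, -0.002], [-0.298, -0.955, -0.001], [-0.001, 0.001, -1.0]]
contact_force: [-6.5, 1.6, 3.7]
gripper_width: 0.0
gripper_force: 3.6
time: 7.13
eef_pos: [558.6, 193.6, 33.4]
tcp_rot: [[0.955, -0.297, 0.001], [-0.297, -0.955, 0.0], [0.001, -0.0, -1.0]]
contact_force: [0.6, 0.8, 0.4]
gripper_width: -0.003
gripper_force: 0.0
time: 7.72
eef_pos: [496.9, 215.1, 87.4]
tcp_rot: [[0.955, -0.297, 0.008], [-0.297, -0.955, 0.004], [0.007, -0.006, -1.0]]
contact_force: [-0.0, -0.2, 1.7]
gripper_width: -0.002
gripper_force: 0.0
0.88 [572.77712725 201.25303306  63.        ]
0.75 [571.61608539 188.11658998  63.        ]
```

View pics/m6.png

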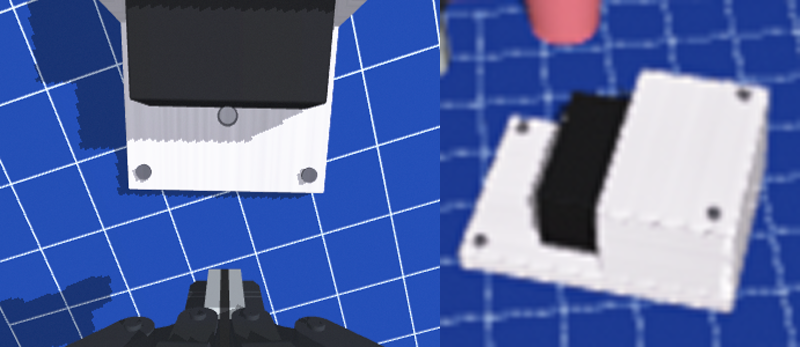

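The pin is up at (228,116) in the crop and the block rests against it: its face is ~28 mm in from home, and the robot is clear.

```bash
python3 -c "
from plant import *
print(job_done())"
```

```text
the job is handed in; nothing more can be done
None
```

The wide stop is set to its middle position: the pin is up, the block rests against it about 28 mm in, the fingers are clear, and the job was handed in after about 8 s of robot time. On a first pass the fingertips ran high and passed over the block without touching it. The narrow stop and loose things were never approached, but I did not re-measure them at the end.

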